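# Fit the water filter cartridge, snap its cap on and hold the priming pin down

## Task

Put the new white cartridge over the grey spigot of the water filter until it sits fully home on the base, then press the blue cap onto the steel stud above it until it clicks. Keep pressing after the click so that the cap holds the red priming pin under it pushed in by more than half its travel, and finish like that, with the hand still on the cap and pressing; leave the teacup, jar and plates where they are.

Things in the scene. Friction and masses are not known exactly. Their poses are not given: they have to be found in the camera images.
- filter: Countertop water filter, fixed, upright: cream round base, 110 mm diameter, 45 mm high, with a brass tap on its -x side (to 82 mm from the axis, below 50 mm high). On its axis a grey spigot, 30 mm diameter, 60 mm high, 3 mm chamfer on top; on that the steel stud with the red priming pin in its tip. Origin: centre of the base's underside, on the worktop; z up along the axis.
- seat (a point): Centre of the top of the filter's base (45 mm above the worktop), on the axis: where the centre of the cartridge's underside belongs. Turns with the filter, z up.
- stud (a point): Foot of the steel stud = centre of the spigot's top (105 mm above the worktop), on the axis, z up. The stud is 18 mm diameter, 24 mm high, with a 3 mm chamfer; four sprung brass balls stick out of its sides to 27 mm across, centres 16 mm above this point.
- pin (a joint): How far the red priming pin (10 mm diameter) is pushed in, m: 0 out (tip 30 mm above stud), 0.005 fully in at a hard stop. It springs back: about 3.5 N to start it, about 11 N to hold it fully in. The cap's ceiling reaches it only after the click.
- cartridge: White ceramic filter cartridge with two blue bands: a tube, 56 mm outside, 33 mm bore (1.5 mm play all round on the spigot), 59 mm high, open at both ends, either end down; 0.22 kg, standing loose on the worktop. When home its top is 1 mm below the spigot's top; stud and pin stand 31 mm above it. Origin: centre of its underside, z up along its axis.
- cap: Blue snap cap, 28 mm high, standing loose on the worktop, open underneath, 0.05 kg. Body 40 mm diameter; round its foot a flange 54 mm diameter, 6 mm thick, on which fingertips can press. Bore 34 mm, 22.5 mm deep to its ceiling, with a rounded ridge inside the mouth that leaves 22 mm. Any turn about the vertical will do. Origin: centre of its underside, z up.
- teacup: White teacup with a handle on its +y side, 84 mm diameter, 62 mm high; bystander. Origin: centre of its underside.
- spice_jar: Amber glass jar with a brass cap, 52 mm diameter, 85 mm high; bystander. Origin: centre of its underside.
- plates: Stack of four white plates, 150 mm diameter, about 36 mm high; bystander. Origin: centre of its underside.
- cap_mouth (a point): The same point as the cap's origin, centre of its mouth. Height above stud as it goes on: 20 mm the ridge meets the balls; about 9 N to pass them; at 12.5 mm it snaps past and the force drops; 7.5 mm the ceiling touches the pin; 2.5 mm the pin is fully in. Let go, the cap stays clicked on but the pin comes out again.
There are look-alikes about, which are no part of the job. What is shaped like the cartridge but black or brown is not meant.

How it is judged:
On the way, in this order (a step that is already met when the one before it is completed fails the run):
1. the cartridge is home on the base, over the spigot (z of cartridge in the frame of seat between -0.003 and 0.003 m and horizontal distance between cartridge and seat below 0.004 m and angle between cartridge's own z axis and vertical below 0.1 rad), for 0.2 s.
2. the cap has clicked onto the stud (z of cap in the frame of stud below 0.0105 m and horizontal distance between cap and stud below 0.004 m and angle between the z axis of cap and the z axis of stud, either way round below 0.15 rad), for 0.2 s.
At the end, for the whole second after the job is handed in: Through the last second: cartridge on the base (3 mm in height, 4 mm sideways); cap clicked on (underside under 7.2 mm above the spigot, 4 mm sideways, 0.15 rad); fingers on the cap with over 2 N; the cap keeps the pin more than 2.5 of its 5 mm in (z of cartridge in the frame of seat between -0.003 and 0.003 m and horizontal distance between cartridge and seat below 0.004 m and z of cap in the frame of stud between 0 and 0.0072 m and horizontal distance between cap and stud below 0.004 m and angle between the z axis of cap and the z axis of stud, either way round below 0.15 rad and value of joint pin above 0.0025 m and contact force between cap and the fingers above 2 N); the arm keeps its last pose, push and grip.
It fails at once if the teacup is moved more than 20 mm (distance of teacup from where it was at the start of the episode above 0.02 m).
It fails at once if the jar is moved more than 20 mm (distance of spice_jar from where it was at the start of the episode above 0.02 m).
It fails at once if the plates are moved more than 20 mm (distance of plates from where it was at the start of the episode above 0.02 m).
It also fails if it takes over 72 s, if anything falls off the work surface, if the arm or the gripper's body presses on something with over 40 N, if the wrist force passes 120 N, or if a joint passes its speed limit or range.

## Robot

A 6-joint arm with a two-finger parallel gripper is mounted at the origin on the work surface. World frame = base frame: x ahead of the robot, y to its left, z up, the work surface at z = 0. Lengths are in m, angles in rad, forces in N, time in s.
With the tool pointing down it reaches from about 0.3 to 0.85 m from the base axis. Payload 4.2 kg.
Tool frame: the origin (TCP) lies on the centre line of the jaws, within the pads' length; the fingertips stand 8 mm ahead of it and the grasp point (between the pads) lies 11 mm behind it; z points along the fingers, y is the line along which they close (so a half turn about z gives the same grasp; the last joint's range is limited). The gripper opens to 91 mm and grips with 3 to 60 N. Pads are 32 mm wide; open, the fingers measure 118 mm over their backs; the gripper's body (76 mm by 178 mm) begins 60 mm behind the grasp point.
Start: joints at [-1.217, 0.32, 1.565, -0, 1.257, -0.02], TCP at [0.21, -0.535, 0.222] pointing down, gripper open.
Joint ranges: [-3.11, 3.11], [-0.84, 2.01], [0.21, 2.61], [-1.34, 4.49], [0.05, 2.63], [-2.56, 2.56]. Speed limits (rad/s): [2.57, 2.57, 3.14, 3.14, 3.14, 3.14].

## Interface

Orientations are given as a unit quaternion [w, x, y, z].
In Python, from bench import state, imaging, robot, silhouettes, place_of gives the robot as it stands.
- The arm moves only by the tool carry_out, never from a script. Its argument "series" is a list of rows, each an object of numbers: "hand": the gripper's target within -1 to 1 (shut at 1, half-way at 0, fully open at -1); "x", "y", "z": the shift along the tool's x, y, z in m; "yaw": the turn about the tool's z in degrees. In form: [{"hand": .., "x": .., "y": .., "z": .., "yaw": ..}, ...]. A call has 1 to 8 rows; each row shifts and turns the commanded pose from where the row before left it, along the tool's axes as they then stand; what a row does not reach is not made up. A row lasts 1/10 s, in which the tool goes at most 50 mm and 8.59 degrees, less where a joint would pass 70% of its speed; a pose out of reach is approached as far as the arm can. A call with a gripper value outside its range is refused whole. The fingers move at their own pace and stop on an object; "grip_force" is the grip in N (left out, the last holds). Time passes only in rows, so rows that do not move let the fingers close. It gives the time, the measured TCP pose, the force, the opening and the grip force at its end, in the units of the state.
- state(): the state, without advancing time (a new reading comes with each control period).
- imaging.camera(name): name is "scene" or "side" or "wrist"; returns (picture, depth): 420x560x3 uint8, red, green, blue; 420x560 float32, m along the optical axis (not along the pixel's ray), 0 where there is no reading.
- imaging.camera_params(name): a dict with "mtx" (3x3 intrinsics, pixels), "k1" (the pictures are not rectified: a ray, as slopes to the right and down, at radius r is drawn at 1 + k1 r^2 times it, then the intrinsics apply), "world_to_cam" (4x4, takes a point from world to camera coordinates). Camera axes: x right, y down, z forward; pixel columns grow to the right and rows downward; lengths in m; the calibration is good to about 2 mm. A picture is of the moment at which its call begins: read the wrist's pose just before it. camera_params takes no time and is no camera call; for the wrist camera it gives the pose at the moment of the call.
- robot.hand_in(): hands the job in; it is judged then, once.
Trained networks look in the newest picture that a camera, given by its name, has taken for a name from the list of things; names that differ only in an ending like _2 or _b are one class to them, and where a whole thing is asked for, a point or a joint stands for the part that bears it (a point fixed in the world has none). Each returns a list of dicts, best first, with "p" (0 to 1); they miss things now and then, are a little off and sometimes report something else, mostly with a low value. They report only what shows in the picture. A call takes as long as a camera call. They do not tell look-alikes from the thing itself.
- silhouettes(camera, query): "region" (420x560 bool, what is visible of it) and "extent" ([left, top, right, bottom] in pixels, round what is visible of it).
- place_of(camera, query): "location" ([column, row] in pixels: a listed point, or the origin of a listed thing).
The state is a dict: "t": time; "joints": joint angles; "qvel": joint speeds; "effort": joint torques, N m; "ee_pos": TCP position; "tool_rot": TCP orientation; "ft_force": force on the tool from outside, world axes, zero at the start; "wrist_torque": the same for the moment, N m; "finger_gap": finger opening in m; "grip_force": force on a finger pad.
Only numpy, scipy, OpenCV 4.12 (cv2) and the standard library are available. Lean on these libraries where they do the work, as an engineer would, in place of code of your own. Each camera call takes 0.05 s, during which the arm holds its last target. There are 200 camera calls.

## Working session

There is one attempt and no reset: what is moved stays moved. The work goes in short steps, Python scripts to look and compute and a tool call to move; the robot and the scene stay as the last step left them, time stands still between calls to the robot, and variables do not carry over. Pictures are saved under pics/ and viewed, at most 10 in all, crops included, and the job is handed in when it is done.

Besides the shell and the picture viewer there is one more tool, called after "Emit:" by a JSON object that holds its "fn" and its "kwargs". carry_out: Moves the arm, as the interface text tells. Its arguments: {"type":"object","properties":{"series":{"type":"array","items":{"type":"object","properties":{"hand":{"type":"number"},"x":{"type":"number"},"y":{"type":"number"},"z":{"type":"number"},"yaw":{"type":"number"}}}},"grip_force":{"type":"number"}},"required":["series"]}

```bash
mkdir -p pics; ls; cat > h.py <<'E'
import numpy as np, cv2
from bench import state, imaging, robot, silhouettes, place_of
def shoot(n):
    P=imaging.camera_params(n); im,d=imaging.camera(n); return im,d,P
def cloud(d,P):
    K=P["mtx"];h,w=d.shape
    v,u=np.mgrid[:h,:w]
    px=np.stack([u.ravel(),v.ravel()],1).astype(np.float64)[:,None]
    n=cv2.undistortPoints(px,K,np.array([P["k1"],0,0,0,0.])).reshape(h,w,2)
    c=np.dstack([n*d[...,None],d])
    T=np.linalg.inv(P["world_to_cam"])
    return c@T[:3,:3].T+T[:3,3]
def save(n,im): cv2.imwrite("pics/"+n,im[...,::-1])
E
python3 - <<'E'
from h import *
for n in("scene","side"):
    im,d,P=shoot(n);save(n+"0.png",im);X=cloud(d,P)
    np.savez("/tmp/%s.npz"%n,im=im,d=d,X=X)
    print(n,P["mtx"].tolist(),P["k1"])
    for q in("filter","cartridge","cap","teacup","spice_jar","plates"):
        for s in silhouettes(n,q):
            if s["p"]<.2: continue
            m=s["region"]&(d>0);p=X[m]
            if len(p)<10: continue
            t=p[p[:,2]>np.percentile(p[:,2],98)-.004]
            print(q,round(s["p"],2),np.round(s["extent"]).tolist(),"med",np.round(np.median(p,0),3),"top",np.round((t.min(0)+t.max(0))/2,3),"rgb",np.median(im[m],0))
print(state())
E
```

```text
pics
scene [[402.412414997287, 0.0, 277.32115239788084], [0.0, 402.412414997287, 204.96115945498755], [0.0, 0.0, 1.0]] -0.02160852001856048
filter 0.85 [261.0, 180.0, 302.0, 237.0] med [0.542 0.007 0.045] top [0.527 0.003 0.13 ] rgb [135. 121. 101.]
cartridge 0.9 [390.0, 188.0, 411.0, 213.0] med [0.403 0.306 0.047] top [0.388 0.304 0.06 ] rgb [20. 19. 21.]
cartridge 0.87 [376.0, 206.0, 398.0, 230.0] med [0.502 0.269 0.046] top [0.485 0.271 0.06 ] rgb [151. 144. 128.]
cartridge 0.77 [335.0, 190.0, 359.0, 221.0] med [0.471 0.174 0.044] top [0.452 0.174 0.06 ] rgb [20. 19. 21.]
cartridge 0.69 [380.0, 227.0, 409.0, 262.0] med [0.603 0.29  0.043] top [0.584 0.291 0.059] rgb [74. 43. 20.]
cap 0.75 [180.0, 204.0, 200.0, 218.0] med [ 0.558 -0.249  0.018] top [ 0.548 -0.253  0.029] rgb [ 17.  68. 131.]
teacup 0.57 [256.0, 253.0, 295.0, 305.0] med [0.764 0.037 0.038] top [0.753 0.036 0.062] rgb [154. 145. 130.]
teacup 0.2 [126.0, 222.0, 192.0, 269.0] med [ 0.708 -0.258  0.031] top [ 0.696 -0.263  0.036] rgb [182. 187. 177.]
spice_jar 0.92 [349.0, 252.0, 376.0, 298.0] med [0.74  0.22  0.056] to
[... 1267 characters left out ...]
85.  38.5]
{'t': 0.7, 'joints': array([-1.21698532e+00,  3.19575711e-01,  1.56452088e+00,  7.28019653e-06,
        1.25741381e+00, -1.99781877e-02]), 'qvel': array([ 0.0003139 ,  0.00108145,  0.00086995,  0.0009738 , -0.00145175,
        0.00025651]), 'effort': array([-8.39755758e-04, -4.12231779e+01, -2.32192576e+01,  7.24935508e-02,
        3.76836292e-02, -1.19780256e-05]), 'ee_pos': array([ 0.20997274, -0.5352895 ,  0.22198178]), 'tool_rot': array([3.99762965e-05, 9.82586190e-01, 1.85807367e-01, 1.02470318e-05]), 'ft_force': array([ 0.28103   ,  0.11821141, -0.73720112]), 'wrist_torque': array([-0.00801852, -0.01807119,  0.03694139]), 'grip_force': 0.0, 'finger_gap': 0.09141836728873022}
```

```bash
python3 - <<'E'
from h import *
a=np.load("/tmp/scene.npz")["im"];b=np.load("/tmp/side.npz")["im"]
A=cv2.resize(a[170:310,120:430],(800,361),interpolation=3)
B=np.hstack([cv2.resize(a[180:250,330:420],None,fx=3.2,fy=3.2,interpolation=3),cv2.resize(a[190:260,150:230],None,fx=3.2,fy=3.2,interpolation=3),cv2.resize(b[310:380,280:360],None,fx=3.2,fy=3.2,interpolation=3)])
B=cv2.copyMakeBorder(B,0,0,0,800-B.shape[1],0)
save("crop1.png",np.vstack([A,B]))
E
```

```text
(no output)
```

View pics/crop1.png

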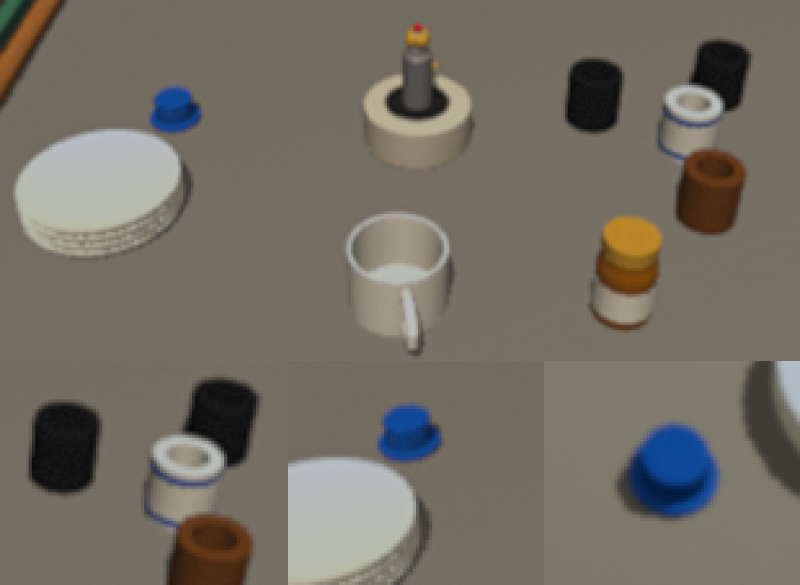

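Candidates in the scene picture: black (347,205), black (400,200), brown (394,244) and white with blue bands (387,218). I choose the white one. The cap at (190,211) stands mouth down.

```bash
cat >> h.py <<'E'
from scipy.spatial.transform import Rotation as Ro
def R():
    q=state()["tool_rot"]; return Ro.from_quat(np.r_[q[1:],q[0]])
def rel(x,y,z):
    s=state(); print("t",round(s["t"],2),"tcp",np.round(s["ee_pos"],4),"F",np.round(s["ft_force"],1),"gap",round(s["finger_gap"],4),"-> tool shift",np.round(R().inv().apply(np.array([x,y,z])-s["ee_pos"]),4))
E
python3 - <<'E'
from h import *
P=imaging.camera_params("wrist");T=np.linalg.inv(P["world_to_cam"]);s=state()
print(R().inv().apply(T[:3,3]-s["ee_pos"]),(R().inv().as_matrix()@T[:3,:3]).round(3).tolist(),P["mtx"][0,0],P["k1"])
print(R().as_matrix().round(3))
rel(.44,.02,.28);rel(.47,.27,.25)
E
```

```text
[ 0.07194469 -0.00078651 -0.16355302] [[0.0, -0.968, -0.253], [1.0, 0.0, 0.0], [-0.0, -0.253, 0.968]] 315.5046169340337 -0.06912356467777896
[[ 0.931  0.365  0.   ]
 [ 0.365 -0.931 -0.   ]
 [ 0.     0.    -1.   ]]
t 0.7 tcp [ 0.21   -0.5353  0.222 ] F [ 0.3  0.1 -0.7] gap 0.0914 -> tool shift [ 0.4169 -0.4329 -0.0581]
t 0.7 tcp [ 0.21   -0.5353  0.222 ] F [ 0.3  0.1 -0.7] gap 0.0914 -> tool shift [ 0.5361 -0.6547 -0.0281]
```

Emit:
{"fn": "carry_out", "kwargs": {"series": [{"x": 0.026, "y": -0.027, "z": -0.008}, {"x": 0.026, "y": -0.027, "z": -0.008}, {"x": 0.026, "y": -0.027, "z": -0.008}, {"x": 0.026, "y": -0.027, "z": -0.008}, {"x": 0.026, "y": -0.027, "z": -0.008}, {"x": 0.026, "y": -0.027, "z": -0.008}, {"x": 0.026, "y": -0.027, "z": -0.008}, {"x": 0.026, "y": -0.027, "z": 0}]}}

```text
invalid input
```

Emit:
{"fn": "carry_out", "kwargs": {"series": [{"x": 0.026, "y": -0.027}, {"x": 0.026, "y": -0.027}, {"x": 0.026, "y": -0.027}, {"x": 0.026, "y": -0.027}, {"x": 0.026, "y": -0.027}, {"x": 0.026, "y": -0.027}, {"x": 0.026, "y": -0.027}, {"x": 0.026, "y": -0.027}]}}

```text
invalid input
```

Emit:
{"fn": "carry_out", "kwargs": {"series": [{"x": 0}, {"x": 0}, {"x": 0}]}}

```text
invalid input
```

```bash
python3 - <<'E'
from h import *
rel(.484,.271,.2)
im,d,P=shoot("wrist");save("w1.png",im);X=cloud(d,P)
np.savez("/tmp/w1.npz",im=im,X=X)
for q in("filter","stud","pin","seat"):
    for s in place_of("wrist",q):
        c,r=np.round(s["location"]).astype(int)
        print(q,s["p"],c,r,X[r,c].round(4))
# spigot/stud slices and base top
from scipy.optimize import least_squares
near=np.hypot(X[...,0]-.522,X[...,1]-.001)<.1
for lo,hi,rr in((.042,.048,.06),(.07,.1,.03),(.106,.118,.03),(.131,.138,.03)):
    m=near&(X[...,2]>lo)&(X[...,2]<hi)&(np.hypot(X[...,0]-.522,X[...,1]-.001)<rr+.01)
    p=X[m]
    if len(p)>8:
        (x,y),r=cv2.minEnclosingCircle(p[:,:2].astype(np.float32)); f=least_squares(lambda v:np.hypot(p[:,0]-v[0],p[:,1]-v[1])-v[2],[.522,.001,.015]).x
        print(lo,len(p),"enc",round(x,4),round(y,4),round(r,4),"fit",f.round(4))
E
```

```text
t 0.7 tcp [ 0.21   -0.5353  0.222 ] F [ 0.3  0.1 -0.7] gap 0.0914 -> tool shift [ 0.5495 -0.6506  0.0219]Traceback (most recent call last):
  File "<stdin>", line 6, in <module>
ValueError: it knows: cap, cap_mouth, cartridge, filter, plates, seat, spice_jar, stud, teacup
```

View pics/w1.png

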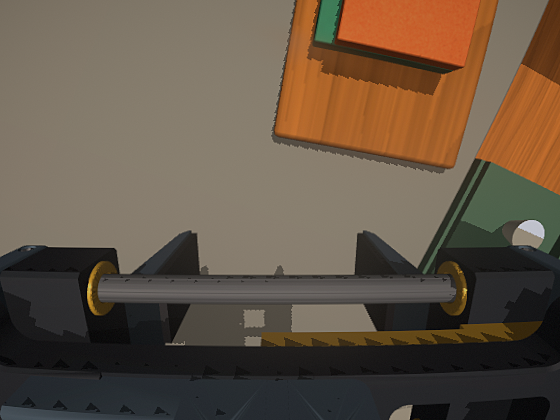

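The picture is from the start pose: fingers at (180,280) and (375,280), no filter in view. The moves were refused, so I will give every key in each row.

Emit:
{"fn": "carry_out", "kwargs": {"series": [{"hand": -1, "x": 0.026, "y": -0.027, "z": -0.008, "yaw": 0}, {"hand": -1, "x": 0.026, "y": -0.027, "z": -0.008, "yaw": 0}, {"hand": -1, "x": 0.026, "y": -0.027, "z": -0.008, "yaw": 0}, {"hand": -1, "x": 0.026, "y": -0.027, "z": -0.008, "yaw": 0}, {"hand": -1, "x": 0.026, "y": -0.027, "z": -0.008, "yaw": 0}, {"hand": -1, "x": 0.026, "y": -0.027, "z": -0.008, "yaw": 0}, {"hand": -1, "x": 0.026, "y": -0.027, "z": -0.008, "yaw": 0}, {"hand": -1, "x": 0.026, "y": -0.027, "z": 0, "yaw": 0}]}}

```text
t: 1.65
ee_pos: [0.3255, -0.2572, 0.2792]
tool_rot: [0.001, 0.983, 0.186, 0.001]
ft_force: [-0.6, 0.8, -0.0]
finger_gap: 0.0917
grip_force: 0.0
```

Emit:
{"fn": "carry_out", "kwargs": {"series": [{"hand": -1, "x": 0.02, "y": -0.027, "z": 0, "yaw": 0}, {"hand": -1, "x": 0.02, "y": -0.027, "z": 0, "yaw": 0}, {"hand": -1, "x": 0.02, "y": -0.027, "z": 0, "yaw": 0}, {"hand": -1, "x": 0.02, "y": -0.027, "z": 0, "yaw": 0}, {"hand": -1, "x": 0.02, "y": -0.027, "z": 0, "yaw": 0}, {"hand": -1, "x": 0.02, "y": -0.027, "z": 0, "yaw": 0}, {"hand": -1, "x": 0, "y": 0, "z": 0, "yaw": 0}, {"hand": -1, "x": 0, "y": 0, "z": 0, "yaw": 0}]}}

```text
t: 2.45
ee_pos: [0.3773, -0.0634, 0.278]
tool_rot: [0.0, 0.982, 0.187, -0.0]
ft_force: [-0.2, -0.1, 0.3]
finger_gap: 0.0917
grip_force: 0.0
```

```bash
cat > filt.py <<'E'
from h import *
from scipy.optimize import least_squares
def axis(X,guess):
    for lo,hi,rr in((.042,.048,.06),(.07,.1,.022),(.106,.118,.018),(.131,.138,.012)):
        D=np.hypot(X[...,0]-guess[0],X[...,1]-guess[1])
        p=X[(X[...,2]>lo)&(X[...,2]<hi)&(D<rr)]
        if len(p)>8:
            (x,y),r=cv2.minEnclosingCircle(p[:,:2].astype(np.float32)); f=least_squares(lambda v:np.hypot(p[:,0]-v[0],p[:,1]-v[1])-v[2],[*guess,.015]).x
            print(lo,len(p),"mean",p.mean(0).round(4),"enc",round(x,4),round(y,4),round(r,4),"fit",f.round(4))
E
python3 - <<'E'
from filt import *
rel(.484,.271,.2)
im,d,P=shoot("wrist");save("w2.png",im);X=cloud(d,P)
np.savez("/tmp/w2.npz",im=im,X=X)
for q in("filter","stud","seat"):
    for s in place_of("wrist",q):
        c,r=np.round(s["location"]).astype(int)
        print(q,round(s["p"],2),c,r,X[min(r,419),min(c,559)].round(4))
axis(X,(.522,.001))
E
```

```text
t 2.45 tcp [ 0.3773 -0.0634  0.278 ] F [-0.2 -0.1  0.3] gap 0.0917 -> tool shift [ 0.222  -0.2719  0.0778]
filter 0.77 270 63 [ 0.5108 -0.0022  0.0723]
stud 0.86 265 38 [0.5187 0.0046 0.1304]
seat 0.85 267 56 [5.103e-01 2.000e-04 1.027e-01]
0.042 5967 mean [0.5225 0.0032 0.0458] enc 0.5237 0.0039 0.0551 fit [0.5267 0.0051 0.0399]
0.07 165 mean [ 0.5136 -0.0015  0.0859] enc 0.5207 0.0018 0.0142 fit [0.5244 0.004  0.0146]
0.106 38 mean [0.5155 0.0014 0.1066] enc 0.5216 0.0024 0.011 fit [0.5248 0.0037 0.0115]
0.131 109 mean [0.5236 0.0036 0.1349] enc 0.5242 0.0038 0.0057 fit [0.5237 0.0036 0.0034]
```

View pics/w2.png

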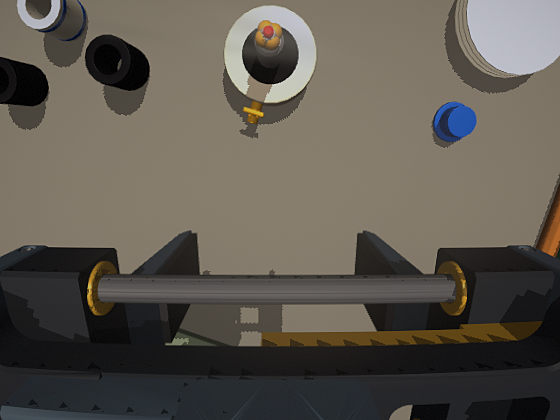

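The picture shows the filter at (270,50), the red pin at (268,31), the cap at (455,122), and the white cartridge cut off at the top left (50,15). Its fitted axis of (0.524, 0.004) agrees with the scene and side cameras to within 3 mm.

Emit:
{"fn": "carry_out", "kwargs": {"series": [{"hand": -1, "x": 0.022, "y": -0.045, "z": 0.005, "yaw": 0}, {"hand": -1, "x": 0.022, "y": -0.045, "z": 0.005, "yaw": 0}, {"hand": -1, "x": 0.022, "y": -0.045, "z": 0.005, "yaw": 0}, {"hand": -1, "x": 0.022, "y": -0.045, "z": 0.005, "yaw": 0}, {"hand": -1, "x": 0.022, "y": -0.045, "z": 0.005, "yaw": 0}, {"hand": -1, "x": 0.022, "y": -0.045, "z": 0.005, "yaw": 0}, {"hand": -1, "x": 0, "y": 0, "z": 0, "yaw": 0}, {"hand": -1, "x": 0, "y": 0, "z": 0, "yaw": 0}]}}

```text
t: 3.45
ee_pos: [0.4015, 0.2337, 0.2476]
tool_rot: [0.001, 0.982, 0.186, -0.001]
ft_force: [-1.3, 0.5, 0.5]
finger_gap: 0.0909
grip_force: 0.0
```

```bash
python3 - <<'E'
from filt import *
im,d,P=shoot("wrist");save("w3.png",im);X=cloud(d,P)
g=(.484,.271)
for lo,hi in((.01,.05),(.056,.063)):
    D=np.hypot(X[...,0]-g[0],X[...,1]-g[1]);m=(X[...,2]>lo)&(X[...,2]<hi)&(D<.045);p=X[m]
    if len(p)<8: continue
    (x,y),r=cv2.minEnclosingCircle(p[:,:2].astype(np.float32));f=least_squares(lambda v:np.hypot(p[:,0]-v[0],p[:,1]-v[1])-v[2],[*g,.015]).x
    print(lo,len(p),"enc",round(x,4),round(y,4),round(r,4),"fit",f.round(4),np.median(im[m],0),p[:,2].mean())
    v,u=np.nonzero(m);print(u.mean(),v.mean())
rel(x,y,.2)
E
```

```text
0.01 133 enc 0.4835 0.2744 0.0168 fit [0.4835 0.2743 0.0165] [72. 66. 57.] 0.030757874985453515
268.0827067669173 107.55639097744361
0.056 1420 enc 0.4833 0.2741 0.0282 fit [0.4831 0.274  0.0225] [217. 219. 226.] 0.05962214720296912
269.9267605633803 114.23098591549295
t 3.5 tcp [0.4015 0.2329 0.2479] F [ 0.4  0.4 -1.1] gap 0.0914 -> tool shift [ 0.0912 -0.0087  0.0478]
```

Emit:
{"fn": "carry_out", "kwargs": {"series": [{"hand": -1, "x": 0.023, "y": -0.002, "z": 0.01, "yaw": 0}, {"hand": -1, "x": 0.023, "y": -0.002, "z": 0.01, "yaw": 0}, {"hand": -1, "x": 0.023, "y": -0.002, "z": 0.02, "yaw": 0}, {"hand": -1, "x": 0.022, "y": -0.002, "z": 0.03, "yaw": 0}, {"hand": -1, "x": 0, "y": 0, "z": 0.03, "yaw": 0}, {"hand": -1, "x": 0, "y": 0, "z": 0.03, "yaw": 0}, {"hand": -1, "x": 0, "y": 0, "z": 0, "yaw": 0}, {"hand": -1, "x": 0, "y": 0, "z": 0, "yaw": 0}]}}

```text
t: 4.3
ee_pos: [0.4839, 0.2731, 0.1189]
tool_rot: [0.0, 0.983, 0.185, 0.0]
ft_force: [0.4, 1.1, 0.8]
finger_gap: 0.091
grip_force: 0.0
```

```bash
python3 -c "
from h import *
rel(.4833,.2741,.036)"
```

```text
t 4.3 tcp [0.4839 0.2731 0.1189] F [0.4 1.1 0.8] gap 0.091 -> tool shift [-0.0002 -0.0012  0.0829]
```

Emit:
{"fn": "carry_out", "kwargs": {"series": [{"hand": -1, "x": 0, "y": -0.001, "z": 0.03, "yaw": 0}, {"hand": -1, "x": 0, "y": 0, "z": 0.03, "yaw": 0}, {"hand": -1, "x": 0, "y": 0, "z": 0.023, "yaw": 0}, {"hand": -1, "x": 0, "y": 0, "z": 0, "yaw": 0}, {"hand": 1, "x": 0, "y": 0, "z": 0, "yaw": 0}, {"hand": 1, "x": 0, "y": 0, "z": 0, "yaw": 0}, {"hand": 1, "x": 0, "y": 0, "z": 0, "yaw": 0}, {"hand": 1, "x": 0, "y": 0, "z": 0, "yaw": 0}], "grip_force": 25}}

```text
t: 5.1
ee_pos: [0.4835, 0.2758, 0.0363]
tool_rot: [-0.0, 0.983, 0.186, 0.001]
ft_force: [-0.1, -1.2, 0.1]
finger_gap: 0.0622
grip_force: 0.3
```

Emit:
{"fn": "carry_out", "kwargs": {"series": [{"hand": 1, "x": 0, "y": 0, "z": 0, "yaw": 0}, {"hand": 1, "x": 0, "y": 0, "z": 0, "yaw": 0}, {"hand": 1, "x": 0, "y": 0, "z": 0, "yaw": 0}, {"hand": 1, "x": 0, "y": 0, "z": 0, "yaw": 0}]}}

```text
t: 5.5
ee_pos: [0.4836, 0.2753, 0.0361]
tool_rot: [0.0, 0.983, 0.186, 0.001]
ft_force: [-0.6, -2.5, 6.3]
finger_gap: 0.0562
grip_force: 25.0
```

Emit:
{"fn": "carry_out", "kwargs": {"series": [{"hand": 1, "x": 0, "y": 0, "z": -0.01, "yaw": 0}, {"hand": 1, "x": 0, "y": 0, "z": -0.03, "yaw": 0}, {"hand": 1, "x": 0, "y": 0, "z": -0.03, "yaw": 0}, {"hand": 1, "x": 0, "y": 0, "z": -0.03, "yaw": 0}, {"hand": 1, "x": 0, "y": 0, "z": -0.03, "yaw": 0}, {"hand": 1, "x": 0, "y": 0, "z": -0.03, "yaw": 0}, {"hand": 1, "x": 0, "y": 0, "z": -0.02, "yaw": 0}, {"hand": 1, "x": 0, "y": 0, "z": 0, "yaw": 0}]}}

```text
t: 6.3
ee_pos: [0.484, 0.2765, 0.2183]
tool_rot: [-0.001, 0.983, 0.186, 0.003]
ft_force: [-0.0, 0.3, -0.9]
finger_gap: 0.0567
grip_force: 25.0
```

Emit:
{"fn": "carry_out", "kwargs": {"series": [{"hand": 1, "x": -0.01, "y": 0.03, "z": 0, "yaw": 0}, {"hand": 1, "x": -0.01, "y": 0.04, "z": 0, "yaw": 0}, {"hand": 1, "x": -0.01, "y": 0.04, "z": 0, "yaw": 0}, {"hand": 1, "x": -0.01, "y": 0.04, "z": 0, "yaw": 0}, {"hand": 1, "x": -0.01, "y": 0.035, "z": 0, "yaw": 0}, {"hand": 1, "x": 0, "y": 0, "z": 0, "yaw": 0}, {"hand": 1, "x": 0, "y": 0, "z": 0, "yaw": 0}, {"hand": 1, "x": 0, "y": 0, "z": 0, "yaw": 0}]}}

```text
t: 7.1
ee_pos: [0.5033, 0.0858, 0.2143]
tool_rot: [-0.0, 0.983, 0.186, -0.001]
ft_force: [0.6, -0.2, -1.3]
finger_gap: 0.0565
grip_force: 25.0
```

```bash
python3 - <<'E'
from filt import *
rel(.5238,.0037,.216)
im,d,P=shoot("wrist");save("w4.png",im);X=cloud(d,P)
axis(X,(.5238,.0037))
E
```

```text
t 7.1 tcp [0.5033 0.0858 0.2143] F [ 0.6 -0.2 -1.3] gap 0.0565 -> tool shift [-0.011   0.0839 -0.0017]
0.042 5121 mean [0.5352 0.011  0.0458] enc 0.5247 0.0044 0.0548 fit [0.5258 0.0022 0.0385]
0.07 311 mean [0.5297 0.0146 0.0856] enc 0.525 0.0042 0.0152 fit [0.5247 0.0037 0.0149]
0.106 70 mean [0.5274 0.0105 0.1072] enc 0.5257 0.0062 0.0117 fit [0.5242 0.0018 0.0116]
0.131 119 mean [0.5248 0.0051 0.1348] enc 0.5246 0.0042 0.0052 fit [0.5246 0.0047 0.0034]
```

View pics/w4.png

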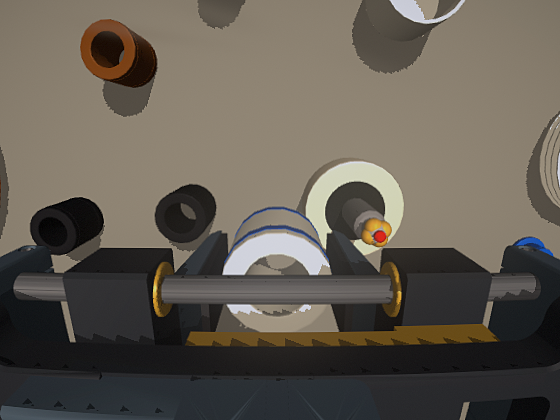

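The cartridge is upright in the jaws at (275,265), and the filter with its red pin at (378,237) is in view beside it. I measure both in the same picture.

Emit:
{"fn": "carry_out", "kwargs": {"series": [{"hand": 1, "x": 0, "y": 0, "z": 0, "yaw": 0}]}}

```text
t: 7.25
ee_pos: [0.5036, 0.0861, 0.2148]
tool_rot: [-0.0, 0.982, 0.187, -0.0]
ft_force: [0.6, 0.1, -1.1]
finger_gap: 0.0564
grip_force: 25.0
```

```bash
python3 - <<'E'
from filt import *
im,d,P=shoot("wrist");X=cloud(d,P);s=state();tcp=s["ee_pos"]
axis(X,(.5244,.0041))
Y=R().inv().apply((X-tcp).reshape(-1,3)).reshape(X.shape)  # tool frame
m=(abs(Y[...,0])<.035)&(abs(Y[...,1])<.0275)
h=np.histogram(Y[m][:,2],np.arange(-.06,.05,.005));print(h[0],h[1][0])
side=Y[m&(Y[...,2]>-.018)&(Y[...,2]<.03)&(Y[...,0]>.005)]
for a,b in((-.018,-.005),(-.005,.01),(.01,.03)):
    p=side[(side[:,2]>a)&(side[:,2]<b)]
    if len(p)>10: print(a,len(p),least_squares(lambda v:np.hypot(p[:,0]-v[0],p[:,1]-v[1])-.028,[0,0]).x.round(4),p[:,0].max())
rel(.5243,.0041,.216)
E
```

```text
0.042 5075 mean [0.5354 0.011  0.0458] enc 0.5247 0.0042 0.0547 fit [0.5259 0.0022 0.0385]
0.07 310 mean [0.5295 0.0148 0.0857] enc 0.5253 0.0045 0.015 fit [0.5247 0.0037 0.0149]
0.106 62 mean [0.5269 0.0112 0.1073] enc 0.526 0.0071 0.012 fit [0.5239 0.0017 0.0118]
0.131 120 mean [0.525  0.0051 0.1349] enc 0.5223 0.0036 0.0042 fit [0.5248 0.0047 0.0034]
[   0    0   59   57   63   45   57 4613  580  262  235  253  230  221
  206  223  313  254  145    0    0] -0.06
-0.018 689 [-0.0006  0.0001] 0.02774248059001385
-0.005 630 [-0.0008 -0.    ] 0.02762275841957669
0.01 603 [-0.0008 -0.001 ] 0.027570584161121556
t 7.3 tcp [0.5037 0.086  0.2149] F [-0.3  0.5 -1.5] gap 0.0564 -> tool shift [-0.0108  0.0838 -0.0011]
```

Emit:
{"fn": "carry_out", "kwargs": {"series": [{"hand": 1, "x": -0.002, "y": 0.024, "z": 0, "yaw": 0}, {"hand": 1, "x": -0.003, "y": 0.025, "z": 0, "yaw": 0}, {"hand": 1, "x": -0.003, "y": 0.02, "z": 0, "yaw": 0}, {"hand": 1, "x": -0.002, "y": 0.015, "z": 0, "yaw": 0}, {"hand": 1, "x": 0, "y": 0, "z": 0, "yaw": 0}, {"hand": 1, "x": 0, "y": 0, "z": 0, "yaw": 0}, {"hand": 1, "x": 0, "y": 0, "z": 0, "yaw": 0}]}}

```text
t: 8.0
ee_pos: [0.525, 0.0041, 0.2151]
tool_rot: [-0.0, 0.983, 0.186, -0.0]
ft_force: [-0.6, 0.7, -1.5]
finger_gap: 0.0562
grip_force: 25.0
```

```bash
python3 - <<'E'
from filt import *
rel(.5245-.0007*-.931,.0041+.0007*.365,.216)
for n in("scene","side"):
    im,d,P=shoot(n);X=cloud(d,P)
    D=np.hypot(X[...,0]-.524,X[...,1]-.004);q=im.astype(int)
    w=(D<.04)&(X[...,2]>.17)&(X[...,2]<.245)&(q.min(-1)>60)
    for nm,m,rad in(("cart",w,.028),("spigot",(D<.02)&(X[...,2]>.065)&(X[...,2]<.1),.015)):
        p=X[m]; print(n,nm,len(p),least_squares(lambda v:np.hypot(p[:,0]-v[0],p[:,1]-v[1])-rad,[.524,.004],loss="soft_l1",f_scale=.001).x.round(4),p[:,2].min().round(3),p[:,2].max().round(3))
E
```

```text
t 8.0 tcp [0.525  0.0041 0.2151] F [-0.6  0.7 -1.5] gap 0.0562 -> tool shift [ 0.0003 -0.0002 -0.0009]
scene cart 654 [0.5229 0.003 ] 0.18 0.24
scene spigot 136 [0.5229 0.0023] 0.065 0.1
side cart 681 [0.5243 0.0027] 0.178 0.244
side spigot 150 [0.5231 0.0037] 0.066 0.1
```

Emit:
{"fn": "carry_out", "kwargs": {"series": [{"hand": 1, "x": 0, "y": 0, "z": 0.02, "yaw": 0}, {"hand": 1, "x": 0, "y": 0, "z": 0.02, "yaw": 0}, {"hand": 1, "x": 0, "y": 0, "z": 0.015, "yaw": 0}, {"hand": 1, "x": 0, "y": 0, "z": 0.01, "yaw": 0}, {"hand": 1, "x": 0, "y": 0, "z": 0.01, "yaw": 0}, {"hand": 1, "x": 0, "y": 0, "z": 0.005, "yaw": 0}, {"hand": 1, "x": 0, "y": 0, "z": 0, "yaw": 0}]}}

```text
t: 8.8
ee_pos: [0.525, 0.0033, 0.1347]
tool_rot: [-0.0, 0.983, 0.186, -0.0]
ft_force: [0.6, 0.3, -2.1]
finger_gap: 0.0565
grip_force: 25.0
```

Emit:
{"fn": "carry_out", "kwargs": {"series": [{"hand": 1, "x": 0, "y": 0, "z": 0.004, "yaw": 0}, {"hand": 1, "x": 0, "y": 0, "z": 0.004, "yaw": 0}, {"hand": 1, "x": 0, "y": 0, "z": 0.004, "yaw": 0}, {"hand": 1, "x": 0, "y": 0, "z": 0, "yaw": 0}]}}

```text
t: 9.2
ee_pos: [0.5248, 0.0031, 0.1226]
tool_rot: [-0.0, 0.983, 0.186, -0.001]
ft_force: [-0.0, 0.6, -1.7]
finger_gap: 0.0561
grip_force: 25.0
```

Emit:
{"fn": "carry_out", "kwargs": {"series": [{"hand": 1, "x": 0, "y": 0, "z": 0.01, "yaw": 0}, {"hand": 1, "x": 0, "y": 0, "z": 0.01, "yaw": 0}, {"hand": 1, "x": 0, "y": 0, "z": 0.01, "yaw": 0}, {"hand": 1, "x": 0, "y": 0, "z": 0.006, "yaw": 0}, {"hand": 1, "x": 0, "y": 0, "z": 0.003, "yaw": 0}, {"hand": 1, "x": 0, "y": 0, "z": 0, "yaw": 0}]}}

```text
t: 9.8
ee_pos: [0.525, 0.0032, 0.0836]
tool_rot: [-0.0, 0.983, 0.186, -0.0]
ft_force: [-0.6, 0.3, -2.1]
finger_gap: 0.0561
grip_force: 25.0
```

Emit:
{"fn": "carry_out", "kwargs": {"series": [{"hand": 1, "x": 0, "y": 0, "z": 0.001, "yaw": 0}, {"hand": 1, "x": 0, "y": 0, "z": 0.001, "yaw": 0}, {"hand": 1, "x": 0, "y": 0, "z": 0.001, "yaw": 0}, {"hand": 1, "x": 0, "y": 0, "z": 0, "yaw": 0}]}}

```text
t: 10.2
ee_pos: [0.5253, 0.0031, 0.0813]
tool_rot: [0.0, 0.983, 0.186, 0.0]
ft_force: [0.3, -0.2, -2.1]
finger_gap: 0.0562
grip_force: 25.0
```

Emit:
{"fn": "carry_out", "kwargs": {"series": [{"hand": 1, "x": 0, "y": 0, "z": 0.001, "yaw": 0}, {"hand": 1, "x": 0, "y": 0, "z": 0, "yaw": 0}]}}

```text
t: 10.4
ee_pos: [0.5253, 0.0032, 0.0811]
tool_rot: [0.0, 0.983, 0.186, 0.0]
ft_force: [-2.7, -0.1, 5.6]
finger_gap: 0.0564
grip_force: 25.0
```

Emit:
{"fn": "carry_out", "kwargs": {"series": [{"hand": -0.2, "x": 0, "y": 0, "z": 0, "yaw": 0}, {"hand": -0.6, "x": 0, "y": 0, "z": 0, "yaw": 0}, {"hand": -1, "x": 0, "y": 0, "z": 0, "yaw": 0}, {"hand": -1, "x": 0, "y": 0, "z": 0, "yaw": 0}, {"hand": -1, "x": 0, "y": 0, "z": 0, "yaw": 0}, {"hand": -1, "x": 0, "y": 0, "z": 0, "yaw": 0}]}}

```text
t: 11.0
ee_pos: [0.5252, 0.0032, 0.08]
tool_rot: [0.0, 0.983, 0.186, -0.0]
ft_force: [1.0, 0.2, 0.1]
finger_gap: 0.0908
grip_force: 0.0
```

Emit:
{"fn": "carry_out", "kwargs": {"series": [{"hand": -1, "x": 0, "y": 0, "z": -0.02, "yaw": 0}, {"hand": -1, "x": 0, "y": 0, "z": -0.03, "yaw": 0}, {"hand": -1, "x": 0, "y": 0, "z": -0.03, "yaw": 0}, {"hand": -1, "x": 0, "y": 0, "z": -0.03, "yaw": 0}, {"hand": -1, "x": 0, "y": 0, "z": -0.02, "yaw": 0}, {"hand": -1, "x": 0, "y": 0, "z": 0, "yaw": 0}]}}

```text
t: 11.6
ee_pos: [0.527, 0.0031, 0.2131]
tool_rot: [0.001, 0.983, 0.186, 0.003]
ft_force: [-0.1, -0.6, -0.2]
finger_gap: 0.0911
grip_force: 0.0
```

Emit:
{"fn": "carry_out", "kwargs": {"series": [{"hand": -1, "x": -0.027, "y": 0.041, "z": 0, "yaw": 0}, {"hand": -1, "x": -0.027, "y": 0.041, "z": 0, "yaw": 0}, {"hand": -1, "x": -0.027, "y": 0.041, "z": 0, "yaw": 0}, {"hand": -1, "x": -0.027, "y": 0.041, "z": 0, "yaw": 0}, {"hand": -1, "x": -0.027, "y": 0.041, "z": 0, "yaw": 0}, {"hand": -1, "x": -0.027, "y": 0.041, "z": 0, "yaw": 0}, {"hand": -1, "x": 0, "y": 0, "z": 0, "yaw": 0}, {"hand": -1, "x": 0, "y": 0, "z": 0, "yaw": 0}]}}

```text
t: 12.4
ee_pos: [0.4633, -0.2854, 0.2086]
tool_rot: [-0.001, 0.983, 0.184, -0.001]
ft_force: [-0.2, -0.5, -0.5]
finger_gap: 0.0911
grip_force: 0.0
```

```bash
python3 - <<'E'
from filt import *
rel(.548,-.253,.2)
im,d,P=shoot("wrist");save("w5.png",im);X=cloud(d,P)
q=im.astype(int)
B=(q[...,2]>q[...,0]+50)&(np.hypot(X[...,0]-.548,X[...,1]+.253)<.05)
for lo,hi in((.004,.008),(.026,.031)):
    p=X[B&(X[...,2]>lo)&(X[...,2]<hi)]
    if len(p)>8:
        (x,y),r=cv2.minEnclosingCircle(p[:,:2].astype(np.float32));print(lo,len(p),"enc",round(x,4),round(y,4),round(r,4),p.mean(0).round(4))
rel(x,y,.02)
b=[]
for n in("scene","side"):
    im2,d2,P2=shoot(n);X2=cloud(d2,P2)
    D=np.hypot(X2[...,0]-.5235,X2[...,1]-.003);q2=im2.astype(int)
    p=X2[(D<.04)&(X2[...,2]>.06)&(X2[...,2]<.115)]
    t=X2[(D<.03)&(X2[...,2]>.09)&(X2[...,2]<.116)];print(n,np.histogram(X2[D<.03][:,2],np.arange(.08,.14,.005))[0])
    r=p[(p[:,2]<.098)];print(least_squares(lambda v:np.hypot(r[:,0]-v[0],r[:,1]-v[1])-.028,[.524,.004],loss="soft_l1",f_scale=.001).x.round(4))
    uv,_=cv2.projectPoints(np.array([[.5245,.004,.09]]),cv2.Rodrigues(P2["world_to_cam"][:3,:3])[0],P2["world_to_cam"][:3,3],P2["mtx"],np.array([P2["k1"],0,0,0.]))
    u,v=uv[0,0].astype(int);b.append(cv2.resize(im2[v-50:v+50,u-50:u+50],(390,390),interpolation=3))
save("home.png",np.hstack(b))
E
```

```text
t 12.4 tcp [ 0.4633 -0.2854  0.2086] F [-0.2 -0.5 -0.5] gap 0.0911 -> tool shift [0.0907 0.0006 0.0084]
0.004 624 enc 0.548 -0.2531 0.0268 [ 0.5475 -0.2531  0.0066]
0.026 1149 enc 0.5483 -0.2529 0.0202 [ 0.548  -0.2529  0.0287]
t 12.45 tcp [ 0.4637 -0.2844  0.2089] F [-0.1  0.6 -0.6] gap 0.0913 -> tool shift [0.0904 0.0019 0.1888]
scene [ 38  41  31  42 119  67  11   9  19  30  12   2]
[0.5228 0.0021]
side [ 0  0  0  0 21  3  0  0  0  0  0  0]
[0.524 0.004]
```

View pics/home.png

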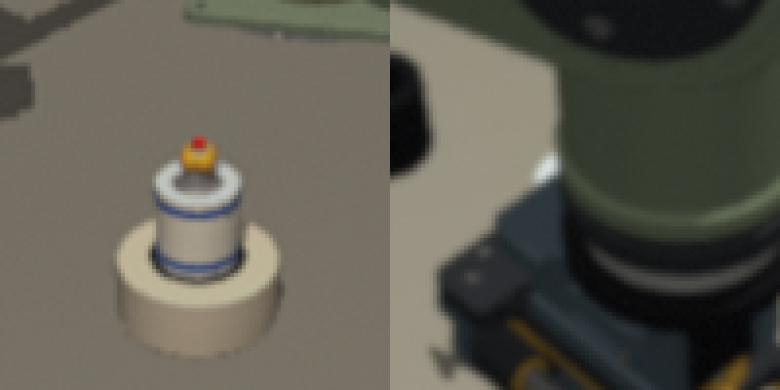

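The cartridge stands upright over the spigot, flush on the base, with the stud and red pin showing above it at (198,150). Next is the cap, at (0.548, -0.253).

Emit:
{"fn": "carry_out", "kwargs": {"series": [{"hand": -1, "x": 0.03, "y": 0.001, "z": 0.02, "yaw": 0}, {"hand": -1, "x": 0.03, "y": 0, "z": 0.03, "yaw": 0}, {"hand": -1, "x": 0.02, "y": 0, "z": 0.03, "yaw": 0}, {"hand": -1, "x": 0.01, "y": 0, "z": 0.03, "yaw": 0}, {"hand": -1, "x": 0, "y": 0, "z": 0.03, "yaw": 0}, {"hand": -1, "x": 0, "y": 0, "z": 0.01, "yaw": 0}, {"hand": -1, "x": 0, "y": 0, "z": 0, "yaw": 0}, {"hand": -1, "x": 0, "y": 0, "z": 0, "yaw": 0}]}}

```text
t: 13.35
ee_pos: [0.5492, -0.2529, 0.0614]
tool_rot: [0.001, 0.983, 0.186, 0.001]
ft_force: [-0.3, -0.1, -0.1]
finger_gap: 0.0907
grip_force: 0.0
```

```bash
python3 -c "
from h import *
rel(.5482,-.253,.016)"
```

```text
t 13.35 tcp [ 0.5492 -0.2529  0.0614] F [-0.3 -0.1 -0.1] gap 0.0907 -> tool shift [-0.0011 -0.0003  0.0454]
```

Emit:
{"fn": "carry_out", "kwargs": {"series": [{"hand": -1, "x": -0.001, "y": 0, "z": 0.02, "yaw": 0}, {"hand": -1, "x": 0, "y": 0, "z": 0.015, "yaw": 0}, {"hand": -1, "x": 0, "y": 0, "z": 0.006, "yaw": 0}, {"hand": -1, "x": 0, "y": 0, "z": 0, "yaw": 0}, {"hand": -1, "x": 0, "y": 0, "z": 0, "yaw": 0}]}}

```text
t: 13.85
ee_pos: [0.5483, -0.2539, 0.0205]
tool_rot: [0.001, 0.983, 0.186, 0.001]
ft_force: [-0.1, -0.4, 0.3]
finger_gap: 0.0911
grip_force: 0.0
```

Emit:
{"fn": "carry_out", "kwargs": {"series": [{"hand": -1, "x": 0, "y": 0, "z": 0.004, "yaw": 0}, {"hand": -1, "x": 0, "y": 0, "z": 0, "yaw": 0}, {"hand": 1, "x": 0, "y": 0, "z": 0, "yaw": 0}, {"hand": 1, "x": 0, "y": 0, "z": 0, "yaw": 0}, {"hand": 1, "x": 0, "y": 0, "z": 0, "yaw": 0}, {"hand": 1, "x": 0, "y": 0, "z": 0, "yaw": 0}, {"hand": 1, "x": 0, "y": 0, "z": 0, "yaw": 0}, {"hand": 1, "x": 0, "y": 0, "z": 0, "yaw": 0}], "grip_force": 30}}

```text
t: 14.65
ee_pos: [0.5474, -0.2535, 0.0152]
tool_rot: [0.0, 0.983, 0.186, -0.0]
ft_force: [-0.3, -1.3, 0.4]
finger_gap: 0.046
grip_force: 0.0
```

Emit:
{"fn": "carry_out", "kwargs": {"series": [{"hand": 1, "x": 0, "y": 0, "z": 0, "yaw": 0}, {"hand": 1, "x": 0, "y": 0, "z": 0, "yaw": 0}, {"hand": 1, "x": 0, "y": 0, "z": 0, "yaw": 0}, {"hand": 1, "x": 0, "y": 0, "z": 0, "yaw": 0}, {"hand": 1, "x": 0, "y": 0, "z": 0, "yaw": 0}]}}

```text
t: 15.15
ee_pos: [0.5475, -0.2535, 0.0152]
tool_rot: [0.0, 0.983, 0.186, 0.0]
ft_force: [-0.1, -0.6, -0.6]
finger_gap: 0.0395
grip_force: 30.0
```

Emit:
{"fn": "carry_out", "kwargs": {"series": [{"hand": 1, "x": 0, "y": 0, "z": -0.01, "yaw": 0}, {"hand": 1, "x": 0, "y": 0, "z": -0.03, "yaw": 0}, {"hand": 1, "x": 0, "y": 0, "z": -0.04, "yaw": 0}, {"hand": 1, "x": 0, "y": 0, "z": -0.04, "yaw": 0}, {"hand": 1, "x": 0, "y": 0, "z": -0.04, "yaw": 0}, {"hand": 1, "x": 0, "y": 0, "z": -0.02, "yaw": 0}, {"hand": 1, "x": 0, "y": 0, "z": 0, "yaw": 0}]}}

```text
t: 15.85
ee_pos: [0.5492, -0.2542, 0.1997]
tool_rot: [0.003, 0.983, 0.186, 0.003]
ft_force: [1.0, 0.9, -0.5]
finger_gap: 0.0394
grip_force: 30.0
```

Emit:
{"fn": "carry_out", "kwargs": {"series": [{"hand": 1, "x": 0.014, "y": -0.03, "z": 0, "yaw": 0}, {"hand": 1, "x": 0.014, "y": -0.035, "z": 0, "yaw": 0}, {"hand": 1, "x": 0.014, "y": -0.035, "z": 0, "yaw": 0}, {"hand": 1, "x": 0.015, "y": -0.035, "z": 0, "yaw": 0}, {"hand": 1, "x": 0.015, "y": -0.035, "z": 0, "yaw": 0}, {"hand": 1, "x": 0, "y": 0, "z": 0, "yaw": 0}, {"hand": 1, "x": 0, "y": 0, "z": 0, "yaw": 0}, {"hand": 1, "x": 0, "y": 0, "z": 0, "yaw": 0}]}}

```text
t: 16.65
ee_pos: [0.552, -0.0696, 0.1945]
tool_rot: [0.0, 0.983, 0.186, -0.001]
ft_force: [-0.6, 0.8, -0.3]
finger_gap: 0.0396
grip_force: 30.0
```

```bash
python3 - <<'E'
from filt import *
im,d,P=shoot("wrist");X=cloud(d,P);save("w6.png",im);s=state();tcp=s["ee_pos"]
print(tcp,s["finger_gap"],s["grip_force"])
g=(.5245,.004);D=np.hypot(X[...,0]-g[0],X[...,1]-g[1])
p=X[(D<.035)&(X[...,2]>.1)&(X[...,2]<.108)];print("cart top",len(p),np.median(p[:,2]),least_squares(lambda v:np.hypot(p[:,0]-v[0],p[:,1]-v[1])-v[2],[*g,.02]).x.round(4),cv2.minEnclosingCircle(p[:,:2].astype(np.float32)))
p=X[(D<.012)&(X[...,2]>.131)&(X[...,2]<.138)];print("pin",len(p),p.mean(0).round(4))
Y=R().inv().apply((X-tcp).reshape(-1,3)).reshape(X.shape);q=im.astype(int)
B=(q[...,2]>q[...,0]+40)&(abs(Y[...,0])<.04)&(abs(Y[...,1])<.035)&(Y[...,2]<.03)&(Y[...,2]>-.03)
p=Y[B];print(len(p),p.min(0).round(4),p.max(0).round(4))
f=p[(p[:,2]>.009)&(p[:,2]<.015)];b=p[(p[:,2]<.006)&(p[:,2]>-.01)]
for k,rr in((f,.027),(b,.02)):
    if len(k)>8: print(len(k),k[:,2].mean().round(4),least_squares(lambda v:np.hypot(k[:,0]-v[0],k[:,1]-v[1])-rr,[0,0]).x.round(4),k[:,0].max().round(4))
rel(.5238,.0036,.195)
E
```

```text
[ 0.55212599 -0.06988028  0.19460144] 0.039712318033870875 29.999919547699392
cart top 2255 0.10458281570862271 [0.523  0.0046 0.0215] ((0.5243369340896606, 0.0034756448585540056), 0.028041157871484756)
pin 152 [0.5254 0.0034 0.1346]
4048 [-0.0186 -0.0222 -0.0154] [0.0279 0.0205 0.0116]
377 0.0095 [-0.0024 -0.0009] 0.0279
518 -0.0022 [ 0.0007 -0.0012] 0.0214
t 16.7 tcp [ 0.5521 -0.0699  0.1946] F [-0.9 -1.1 -1.2] gap 0.0397 -> tool shift [ 0.0004 -0.0788 -0.0004]
```

View pics/w6.png

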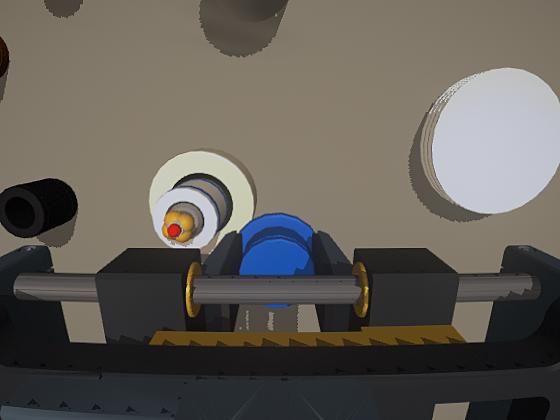

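The cap sits straight in the jaws at (278,262) and the filter with the cartridge home is to its left, red pin at (174,230).

Emit:
{"fn": "carry_out", "kwargs": {"series": [{"hand": 1, "x": 0, "y": -0.02, "z": 0, "yaw": 0}, {"hand": 1, "x": 0, "y": -0.025, "z": 0, "yaw": 0}, {"hand": 1, "x": 0, "y": -0.02, "z": 0, "yaw": 0}, {"hand": 1, "x": 0, "y": -0.014, "z": 0, "yaw": 0}, {"hand": 1, "x": 0, "y": 0, "z": 0, "yaw": 0}, {"hand": 1, "x": 0, "y": 0, "z": 0, "yaw": 0}, {"hand": 1, "x": 0, "y": 0, "z": 0, "yaw": 0}]}}

```text
t: 17.4
ee_pos: [0.524, 0.0038, 0.1951]
tool_rot: [0.0, 0.983, 0.185, 0.0]
ft_force: [0.3, -0.6, -0.0]
finger_gap: 0.0393
grip_force: 30.0
```

```bash
python3 - <<'E'
from filt import *
rel(.5239,.0035,.195)
for n in("scene","side"):
    im,d,P=shoot(n);X=cloud(d,P)
    D=np.hypot(X[...,0]-.524,X[...,1]-.004);q=im.astype(int)
    w=(D<.04)&(X[...,2]>.165)&(X[...,2]<.215)&(q[...,2]>q[...,0]+40)
    p=X[w];print(n,"cap",len(p),p.min(0).round(4),p.max(0).round(4))
    p=X[w&(X[...,2]<.186)]
    if len(p)>8:print("flange",len(p),least_squares(lambda v:np.hypot(p[:,0]-v[0],p[:,1]-v[1])-.027,[.524,.004],loss="soft_l1",f_scale=.001).x.round(4))
    p=X[(D<.035)&(X[...,2]>.055)&(X[...,2]<.1)]
    print("cart",len(p),least_squares(lambda v:np.hypot(p[:,0]-v[0],p[:,1]-v[1])-.028,[.524,.004],loss="soft_l1",f_scale=.001).x.round(4))
    p=X[(D<.012)&(X[...,2]>.13)&(X[...,2]<.14)];print("pin",len(p),p.mean(0).round(4) if len(p) else 0)
E
```

```text
t 17.4 tcp [0.524  0.0038 0.1951] F [ 0.3 -0.6 -0. ] gap 0.0393 -> tool shift [-0.0002  0.0002  0.0001]
scene cap 277 [ 0.5083 -0.0141  0.1813] [0.5517 0.0293 0.2105]
flange 35 [0.5223 0.0033]
cart 321 [0.5228 0.002 ]
pin 13 [0.5262 0.002  0.1331]
side cap 253 [ 0.4985 -0.0253  0.1833] [0.5369 0.0271 0.212 ]
flange 28 [0.5284 0.0065]
cart 377 [0.5227 0.0037]
pin 16 [0.5224 0.0019 0.1339]
```

Emit:
{"fn": "carry_out", "kwargs": {"series": [{"hand": 1, "x": 0, "y": 0.0005, "z": 0.015, "yaw": 0}, {"hand": 1, "x": 0, "y": 0, "z": 0.015, "yaw": 0}, {"hand": 1, "x": 0, "y": 0, "z": 0.01, "yaw": 0}, {"hand": 1, "x": 0, "y": 0, "z": 0.006, "yaw": 0}, {"hand": 1, "x": 0, "y": 0, "z": 0, "yaw": 0}, {"hand": 1, "x": 0, "y": 0, "z": 0, "yaw": 0}], "grip_force": 40}}

```text
t: 18.1
ee_pos: [0.5242, 0.0041, 0.1495]
tool_rot: [0.0, 0.983, 0.186, 0.0]
ft_force: [0.5, -0.5, -1.0]
finger_gap: 0.0394
grip_force: 40.0
```

Emit:
{"fn": "carry_out", "kwargs": {"series": [{"hand": 1, "x": 0, "y": 0, "z": 0.002, "yaw": 0}, {"hand": 1, "x": 0, "y": 0, "z": 0.002, "yaw": 0}, {"hand": 1, "x": 0, "y": 0, "z": 0.002, "yaw": 0}, {"hand": 1, "x": 0, "y": 0, "z": 0, "yaw": 0}]}}

```text
t: 18.5
ee_pos: [0.5236, 0.0042, 0.1429]
tool_rot: [0.0, 0.983, 0.186, -0.0]
ft_force: [-0.2, 0.2, -0.9]
finger_gap: 0.0392
grip_force: 40.0
```

Emit:
{"fn": "carry_out", "kwargs": {"series": [{"hand": 1, "x": 0, "y": 0, "z": 0.002, "yaw": 0}, {"hand": 1, "x": 0, "y": 0, "z": 0.002, "yaw": 0}, {"hand": 1, "x": 0, "y": 0, "z": 0, "yaw": 0}]}}

```text
t: 18.8
ee_pos: [0.5241, 0.0034, 0.1394]
tool_rot: [0.001, 0.983, 0.186, 0.0]
ft_force: [0.2, -3.7, 2.1]
finger_gap: 0.039
grip_force: 40.0
```

Emit:
{"fn": "carry_out", "kwargs": {"series": [{"hand": 1, "x": 0, "y": 0, "z": 0.002, "yaw": 0}, {"hand": 1, "x": 0, "y": 0, "z": 0.002, "yaw": 0}, {"hand": 1, "x": 0, "y": 0, "z": 0, "yaw": 0}]}}

```text
t: 19.1
ee_pos: [0.5243, 0.0036, 0.1363]
tool_rot: [0.001, 0.983, 0.186, 0.001]
ft_force: [-1.2, -3.9, 6.4]
finger_gap: 0.0391
grip_force: 40.0
```

Emit:
{"fn": "carry_out", "kwargs": {"series": [{"hand": 1, "x": 0, "y": 0, "z": 0.002, "yaw": 0}, {"hand": 1, "x": 0, "y": 0, "z": 0.002, "yaw": 0}, {"hand": 1, "x": 0, "y": 0, "z": 0, "yaw": 0}]}}

```text
t: 19.4
ee_pos: [0.5239, 0.0034, 0.1311]
tool_rot: [0.001, 0.983, 0.186, 0.0]
ft_force: [1.3, -4.6, -0.4]
finger_gap: 0.0394
grip_force: 40.0
```

Emit:
{"fn": "carry_out", "kwargs": {"series": [{"hand": 1, "x": 0, "y": 0, "z": 0.002, "yaw": 0}, {"hand": 1, "x": 0, "y": 0, "z": 0.001, "yaw": 0}, {"hand": 1, "x": 0, "y": 0, "z": 0, "yaw": 0}]}}

```text
t: 19.7
ee_pos: [0.5236, 0.0037, 0.1271]
tool_rot: [0.0, 0.983, 0.186, -0.001]
ft_force: [1.7, -5.8, -4.9]
finger_gap: 0.0392
grip_force: 40.0
```

Emit:
{"fn": "carry_out", "kwargs": {"series": [{"hand": 1, "x": 0, "y": 0.0007, "z": 0.001, "yaw": 0}, {"hand": 1, "x": 0, "y": 0, "z": 0.001, "yaw": 0}, {"hand": 1, "x": 0, "y": 0, "z": 0, "yaw": 0}, {"hand": 1, "x": 0, "y": 0, "z": 0, "yaw": 0}]}}

```text
t: 20.1
ee_pos: [0.5237, 0.0037, 0.1259]
tool_rot: [-0.0, 0.983, 0.186, -0.0]
ft_force: [-1.0, -3.3, -1.8]
finger_gap: 0.0393
grip_force: 40.0
```

Emit:
{"fn": "carry_out", "kwargs": {"series": [{"hand": 1, "x": 0, "y": 0, "z": 0.001, "yaw": 0}, {"hand": 1, "x": 0, "y": 0, "z": 0.001, "yaw": 0}, {"hand": 1, "x": 0, "y": 0, "z": 0, "yaw": 0}, {"hand": 1, "x": 0, "y": 0, "z": 0, "yaw": 0}]}}

```text
t: 20.5
ee_pos: [0.5238, 0.0038, 0.1249]
tool_rot: [-0.0, 0.983, 0.186, 0.0]
ft_force: [-2.6, -2.9, 5.7]
finger_gap: 0.0393
grip_force: 40.0
```

Emit:
{"fn": "carry_out", "kwargs": {"series": [{"hand": 1, "x": 0, "y": 0, "z": 0.001, "yaw": 0}, {"hand": 1, "x": 0, "y": 0, "z": 0.001, "yaw": 0}, {"hand": 1, "x": 0, "y": 0, "z": 0, "yaw": 0}, {"hand": 1, "x": 0, "y": 0, "z": 0, "yaw": 0}]}}

```text
t: 20.9
ee_pos: [0.5238, 0.0038, 0.1234]
tool_rot: [-0.0, 0.983, 0.186, 0.0]
ft_force: [-3.0, -2.6, 8.4]
finger_gap: 0.0395
grip_force: 40.0
```

Emit:
{"fn": "carry_out", "kwargs": {"series": [{"hand": 1, "x": 0, "y": 0, "z": 0.001, "yaw": 0}, {"hand": 1, "x": 0, "y": 0, "z": 0, "yaw": 0}, {"hand": 1, "x": 0, "y": 0, "z": 0, "yaw": 0}]}}

```text
t: 21.2
ee_pos: [0.5238, 0.0038, 0.1225]
tool_rot: [-0.0, 0.983, 0.186, 0.0]
ft_force: [-4.4, -2.7, 9.1]
finger_gap: 0.0392
grip_force: 40.0
```

Emit:
{"fn": "carry_out", "kwargs": {"series": [{"hand": 1, "x": 0, "y": 0, "z": 0.001, "yaw": 0}, {"hand": 1, "x": 0, "y": 0, "z": 0, "yaw": 0}, {"hand": 1, "x": 0, "y": 0, "z": 0, "yaw": 0}, {"hand": 1, "x": 0, "y": 0, "z": 0, "yaw": 0}]}}

```text
t: 21.6
ee_pos: [0.5239, 0.0038, 0.1222]
tool_rot: [-0.0, 0.983, 0.186, 0.0]
ft_force: [-5.3, -2.4, 14.5]
finger_gap: 0.0393
grip_force: 40.0
```

```bash
python3 - <<'E'
from filt import *
rel(.5239,.0035,.1225)
o=[]
for n in("scene","side","wrist"):
    im,d,P=shoot(n);X=cloud(d,P)
    D=np.hypot(X[...,0]-.524,X[...,1]-.004);q=im.astype(int)
    p=X[(D<.035)&(X[...,2]>.09)&(X[...,2]<.15)&(q[...,2]>q[...,0]+40)]
    print(n,len(p),np.percentile(p[:,2],[2,50,98]).round(4) if len(p) else 0, "top", np.median(p[p[:,2]>.128][:,2]) if len(p) else 0)
    v,u=np.nonzero((D<.05)&(X[...,2]>.04)&(X[...,2]<.15)); v,u=int(v.mean()),int(u.mean());print(u,v)
    k=100 if n=="wrist" else 40
    o.append(cv2.resize(im[max(v-k,0):v+k,max(u-k,0):u+k],(260,260),interpolation=3))
save("end.png",np.hstack(o))
E
```

```text
t 21.6 tcp [0.5239 0.0038 0.1222] F [-5.3 -2.4 14.5] gap 0.0393 -> tool shift [-0.0001  0.0003 -0.0003]
scene 274 [0.0939 0.1263 0.1375] top 0.135400531798193
282 199
side 217 [0.1114 0.1301 0.138 ] top 0.13464929881921167
256 236
wrist 4189 [0.0985 0.135  0.137 ] top 0.13577595886373417
277 221
```

View pics/end.png

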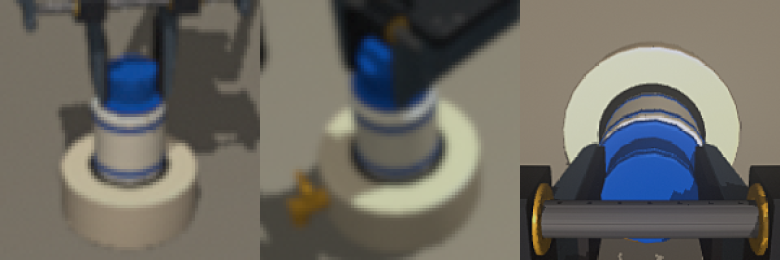

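The cap top is at about 0.136 m, so its underside is 2–3 mm above the stud's foot. The upward force has risen sharply to 14.5 N, so the pin is at its stop, and the cartridge sits upright on the base. I hand it in.

```bash
python3 -c "
from h import *
print(robot.hand_in())"
```

```text
the job is handed in; nothing more can be done
None
```

The job is handed in, with no verdict returned: the cartridge is home on the base, and the cap clicked on and is held at about 14.5 N, which by my measurements keeps the pin fully in; the teacup, jar and plates were never touched.

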